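# Lock the battery cap of the kitchen scale with a screwdriver

### The arm

A 6-joint arm with a two-finger parallel gripper is mounted at the origin on the work surface. World frame = base frame: x ahead of the robot, y to its left, z up, the work surface at z = 0. Lengths are in m, angles in degrees, forces in N, time in s.
With the tool pointing down it reaches from about 0.325 to 0.85 m from the base axis. Payload 4.4 kg.
Tool frame: the origin (TCP) lies on the front face of the gripper's body, between the roots of the fingers; the fingertips stand 97 mm ahead of it and the grasp point (between the pads) lies 78 mm ahead of it; z points along the fingers, y is the line along which they close (so a half turn about z gives the same grasp; the last joint's range is limited). The gripper opens to 94 mm and grips with 3 to 60 N. Pads are 16 mm wide; open, the fingers measure 119 mm over their backs; the gripper's body (75 mm by 177 mm) begins 78 mm behind the grasp point.
Start: joints at [-84.425, 11.837, 88.321, -0, 79.842, -8.623], TCP at [0.141, -0.557, 0.303] pointing down, gripper open.
Joint ranges: [-156.59, 156.59], [-49.26, 127.26], [12.9, 141.05], [-63.56, 243.56], [4.71, 150.69], [-161.64, 161.64]. Speed limits (degrees/s): [159.86, 159.86, 180, 180, 180, 180].

### API

Orientations are given as a 3x3 rotation matrix whose columns are the frame's x, y, z axes.
In Python, from bench import ctrl, eyes, workorder, masks_of, tip_of gives the robot as it stands. The module is installed in compiled form; this text tells all that it offers.
- The arm moves only by the tool step_arm, never from a script. Its argument "moves" is a list of rows, each a list of 7 numbers: the shift along the tool's x, y, z in m, then the turn, a rotation vector about the tool's x, y, z in rad, then the opening, from 0 (shut) to 1 (fully open). A call has exactly 8 rows; each row shifts and turns the commanded pose from where the row before left it, along the tool's axes as they then stand; what a row does not reach is not made up. A row lasts 1/10 s, in which the tool goes at most 50 mm and 8.59 degrees, less where a joint would pass 70% of its speed; a pose out of reach is approached as far as the arm can. A call with a gripper value outside its range is refused whole. The fingers move at their own pace and stop on an object; "newtons" is the grip in N (left out, the last holds). Time passes only in rows, so rows that do not move let the fingers close, or fill a call up. It gives the time, the measured TCP pose, the force, the opening and the grip force at its end, in the units of the state.
- ctrl.state(): the state, without advancing time (a new reading comes with each control period).
- eyes.grab_frame(name): name is "scene" or "side" or "wrist"; returns a dict with "pixels" (420x560x3 uint8, blue, green, red), "fovy" (degrees; the focal length in pixels is half the picture's height over the tangent of half this angle, whatever the lens; pixels are square), "cx", "cy" (the principal point, pixels), "camera_from_world" (4x4, takes a point from world to camera coordinates); the wrist camera has in their place "hand_eye" (4x4, takes a point from camera to tool coordinates, whose origin is the TCP and whose axes are the flange's). Camera axes: x right, y up, looking along -z (the intrinsics and any distortion apply to the point x, -y, -z); pixel columns grow to the right and rows downward; lengths in m; the calibration is good to about 2 mm. A picture is of the moment at which its call begins: read the wrist's pose just before it. There is no depth.
- workorder.hand_in(): hands the job in; it is judged then, once.
Trained networks look in the newest picture that a camera, given by its name, has taken for a name from the list of things; names that differ only in an ending like _2 or _b are one class to them, and where a whole thing is asked for, a point or a joint stands for the part that bears it (a point fixed in the world has none). Each returns a list of dicts, best first, with "score" (0 to 1); they miss things now and then, are a little off and sometimes report something else, mostly with a low value. They report only what shows in the picture. A call takes as long as a camera call. They do not tell look-alikes from the thing itself.
- masks_of(name, camera): "region" (420x560 bool, what is visible of it).
- tip_of(name, camera): "xyz" ([x, y, z] in m, in world coordinates, good to about 4 mm: a listed point, or the origin of a listed thing).
The state is a dict: "t": time; "joints": joint angles; "qvel": joint speeds; "joint_efforts": joint torques, N m; "eef_pos": TCP position; "tool_rot": TCP orientation; "force": force on the tool from outside, world axes, zero at the start; "torque": the same for the moment, N m; "finger_gap": finger opening in m; "grasp_force": force on a finger pad.
Only numpy, scipy, OpenCV 4.12 (cv2) and the standard library are available. Lean on these libraries where they do the work, as an engineer would, in place of code of your own. Each camera call takes 0.05 s, during which the arm holds its last target. There are 200 camera calls.

### The job

The kitchen scale lies face down on the worktop with a new battery in it: take the wide-bladed, square-handled screwdriver out of the wooden stand and press its blade down into the slot of the scale's round battery cap so that the springy cap sinks a few millimetres, with the screwdriver upright. Keeping it pressed down, turn the cap clockwise until it stops, then hang the screwdriver back in its free hole in the stand and let go.

Things in the scene. Friction and masses are not known exactly. Their poses are not given: they have to be found in the camera images.
- driver_handle (a point): Centre of the square black handle (26 x 26 mm, sides along x and y, 64 mm long) of the wide-bladed screwdriver, loose, 0.14 kg, hanging in the stand. z points up the tool. Guard, 40 mm across, 32-37 mm below this point; neck 24 mm, 12 mm long; 10 mm shank; blade 18 mm (along x) by 3 mm, its end 105 mm below. Not the slim round-handled tool. Things nearby are up to 135 mm high.
- cap_slot (a point): Centre of the top of the grey battery cap, 44 mm wide, in a raised collar on the upturned scale (fixed, 150 x 200 x 20 mm); 33 mm over the worktop at rest. Slot along x (turns with the cap): 9 mm deep, 30 long, 9 wide at its floor, 14 at its mouth. z up. Spring: sinks from 3 N on, 1.2 N per mm, 6 mm at most. Sink it 2 mm or more while turning.
- cap (a joint): Turn of the battery cap, rad, clockwise from above positive; starts at 0 to 0.2, stop (locked) at 1.1. Stiff (0.08 N m), stays where left. A centred blade has about 0.35 rad of play each way in the slot before it drives the cap.
- stand_top (a point): Centre of the upper face of the wooden tool stand (fixed), a plate 75 (x) by 170 mm (y), 12 mm thick, top 85 mm above the worktop. Two through holes, 31 mm wide, 50 mm either side of this point along y: one holds the square-handled screwdriver, the other a slim one. Hanging home, the guard lies on the plate and the handle's centre is 37 mm above it.
There are look-alikes about, which are no part of the job. What is shaped like the part that bears stand_top but purple or red is not meant.

How it is judged (in metres and radians):
On the way, in this order (a step that is already met when the one before it is completed fails the run):
1. the screwdriver stands upright in the slot and presses the cap down by 1.5 mm or more, the cap not yet turned (horizontal distance between driver_handle and cap_slot below 0.015 m and angle between driver_handle's own z axis and vertical below 0.21 rad and z of driver_handle in the frame of cap_slot below 0.098 m and contact force between driver and cap above 1 N and height (world z) of cap_slot below 0.0315 m and value of joint cap below 0.4 rad), for 0.1 s.
2. the cap is half turned while the screwdriver keeps it pressed down (horizontal distance between driver_handle and cap_slot below 0.015 m and angle between driver_handle's own z axis and vertical below 0.21 rad and z of driver_handle in the frame of cap_slot below 0.098 m and contact force between driver and cap above 1 N and height (world z) of cap_slot below 0.0315 m and value of joint cap above 0.5 rad).
3. the cap is turned to its stop while the screwdriver keeps it pressed down (horizontal distance between driver_handle and cap_slot below 0.015 m and angle between driver_handle's own z axis and vertical below 0.21 rad and z of driver_handle in the frame of cap_slot below 0.098 m and contact force between driver and cap above 1 N and height (world z) of cap_slot below 0.0315 m and value of joint cap above 0.95 rad), for 0.1 s.
At the end, for the whole second after the job is handed in: The cap is turned to its stop (joint beyond 0.95 rad), and the square-handled screwdriver hangs at rest in a hole of the stand: handle centre 31 to 43 mm above the plate's top, within 12 mm of the hole's axis in x and in y, upright within 10 degrees, released (value of joint cap above 0.95 rad and angle between driver_handle's own z axis and vertical below 0.18 rad and z of driver_handle in the frame of stand_top between 0.031 and 0.043 m and x of driver_handle in the frame of stand_top between -0.012 and 0.012 m and (y of driver_handle in the frame of stand_top between 0.038 and 0.062 m or y of driver_handle in the frame of stand_top between -0.062 and -0.038 m) and linear speed of driver below 0.02 m/s); the robot touches nothing.
It fails at once if the fingers push the cap: it is to be turned with the screwdriver (contact force between the fingers and cap above 1 N).
It also fails if it takes over 59 s, if anything falls off the work surface, if the arm or the gripper's body presses on something with over 40 N, if the wrist force passes 120 N, or if a joint passes its speed limit or range.

## Working session

There is one attempt and no reset: what is moved stays moved. The work goes in short steps, Python scripts to look and compute and a tool call to move; the robot and the scene stay as the last step left them, time stands still between calls to the robot, and variables do not carry over. Pictures are saved under pics/ and viewed, at most 10 in all, crops included, and the job is handed in when it is done.

Besides the shell and the picture viewer there is one more tool, called as name([rows], argument=value, ...), one row to a line, values as JSON. step_arm: Moves the arm, as the interface text tells. Its arguments: {"type":"object","properties":{"moves":{"type":"array"},"newtons":{"type":"number"}},"required":["moves"]}

```bash
mkdir -p pics
cat > h.py <<'E'
import numpy as np, cv2
from bench import ctrl, eyes, workorder, masks_of, tip_of
def f(s): return 210/np.tan(np.radians(s["fovy"])/2)
def proj(fr,p):
    c=(fr["camera_from_world"]@np.append(p,1))[:3]
    return fr["cx"]+f(fr)*c[0]/-c[2], fr["cy"]-f(fr)*c[1]/-c[2]
def onplane(fr,u,v,z,T=None):
    W=np.linalg.inv(fr["camera_from_world"]) if T is None else T
    d=W[:3,:3]@np.array([(u-fr["cx"])/f(fr),-(v-fr["cy"])/f(fr),-1]); o=W[:3,3]
    return o+d*(z-o[2])/d[2]
E
python3 - <<'E'
from h import *
s=ctrl.state(); print({k:np.round(v,3).tolist() for k,v in s.items()})
for c in ["scene","side"]:
    fr=eyes.grab_frame(c); cv2.imwrite(f"pics/{c}0.png",fr["pixels"]); print(c,{k:v for k,v in fr.items() if k not in("pixels",)})
    for n in ["driver_handle","cap_slot","stand_top"]:
        print(n,[(round(d["score"],2),np.round(d["xyz"],3).tolist()) for d in tip_of(n,c)])
E
```

```text
{'t': 0.0, 'joints': [-84.424, 11.883, 88.405, -0.001, 79.841, -8.624], 'qvel': [-0.012, 0.028, 0.028, -0.011, 0.062, 0.006], 'joint_efforts': [0.0, -37.088, -28.142, 0.07, 0.036, -0.0], 'eef_pos': [0.141, -0.557, 0.301], 'tool_rot': [[0.969, 0.245, -0.0], [0.245, -0.969, 0.002], [0.0, -0.002, -1.0]], 'force': [-0.04, 0.641, 0.056], 'torque': [-0.015, -0.007, -0.024], 'grasp_force': 0.0, 'finger_gap': 0.094}
scene {'fovy': 44.43160054814387, 'cx': 274.4465835027254, 'cy': 214.48037516519844, 'camera_from_world': array([[-0.40804508,  0.91293486,  0.00701099,  0.27363603],
       [-0.64821699, -0.2951175 ,  0.70194045,  0.19088247],
       [ 0.64289497,  0.28187871,  0.71220113, -1.75194995],
       [ 0.        ,  0.        ,  0.        ,  1.        ]])}
driver_handle [(0.58, [0.538, -0.26, 0.121])]
cap_slot [(0.71, [0.481, 0.234, 0.037])]
stand_top [(0.87, [0.335, -0.199, 0.085]), (0.77, [0.326, -0.494, 0.083]), (0.76, [0.556, -0.214, 0.083]), (0.59, [0.563, -0.438, 0.086])]
side {'fovy': 53.0754245118363, 'cx': 281.3365206803578, 'cy': 209.27596694066528, 'camera_from_world': array([[-0.99388741, -0.10980768,  0.01140604,  0.44950928],
       [ 0.08770355, -0.72259524,  0.68568521, -0.1940775 ],
       [-0.06705155,  0.68249424,  0.72780884, -1.15999987],
       [ 0.        ,  0.        ,  0.        ,  1.        ]])}
driver_handle [(0.79, [0.537, -0.259, 0.126])]
cap_slot [(0.61, [0.479, 0.237, 0.035])]
stand_top [(0.98, [0.559, -0.214, 0.084]), (0.95, [0.342, -0.192, 0.082]), (0.79, [0.559, -0.44, 0.087]), (0.78, [0.323, -0.492, 0.085])]
```

View pics/scene0.png

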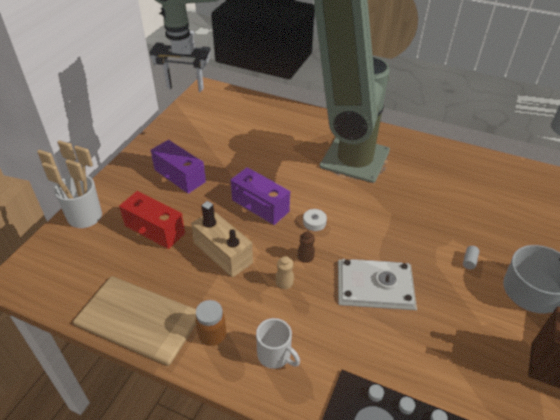

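View pics/side0.png

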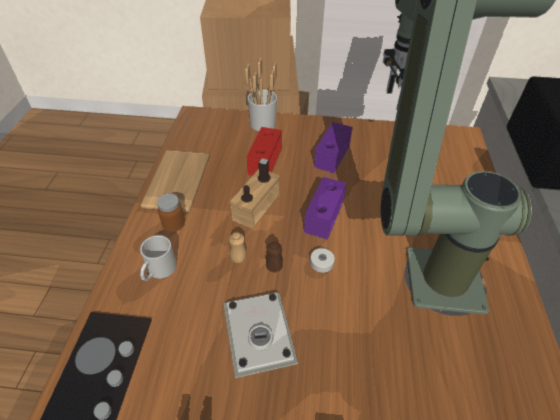

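The arm starts at the lower left. The wooden (not purple or red) stand is at scene (222,242) with the black square handle at (208,213). The scale and cap are at (385,280). I'll go over the stand.

step_arm([
  [0,0,-0.04,0,0,0,1],
  [0,0,-0.04,0,0,0,1],
  [0.03,-0.0137,0,0,0,0,1],
  [0.03,-0.0137,0,0,0,0,1],
  [0.03,-0.0137,0,0,0,0,1],
  [0.03,-0.0137,0,0,0,0,1],
  [0.03,-0.0137,0,0,0,0,1],
  [0.03,-0.0137,0,0,0,0,1],
])

```text
t: 1.2
eef_pos: [0.2962, -0.4326, 0.3828]
tool_rot: [[0.97, 0.245, 0.0], [0.245, -0.97, -0.0], [0.0, 0.0, -1.0]]
force: [0.6, -0.9, -0.5]
finger_gap: 0.0939
grasp_force: 0.0
```

step_arm([
  [0.03,-0.0137,0,0,0,0,1],
  [0.03,-0.0137,0,0,0,0,1],
  [0.03,-0.0137,0,0,0,0,1],
  [0.03,-0.0137,0,0,0,0,1],
  [0.03,-0.0137,0,0,0,0,1],
  [0.03,-0.0137,0,0,0,0,1],
  [0.03,-0.0137,0,0,0,0,1],
  [0,0,0,0,0,0,1],
])

```text
t: 2.0
eef_pos: [0.4777, -0.2867, 0.3826]
tool_rot: [[0.968, 0.25, 0.001], [0.25, -0.968, 0.001], [0.001, -0.001, -1.0]]
force: [-0.4, 0.2, -0.1]
finger_gap: 0.0941
grasp_force: 0.0
```

Run:
```python
from h import *
s=ctrl.state(); print({k:np.round(v,3).tolist() for k,v in s.items() if k in("t","joints","eef_pos","tool_rot")})
fr=eyes.grab_frame("wrist"); cv2.imwrite("pics/w0.png",fr["pixels"]); print({k:v for k,v in fr.items() if k!="pixels"})
np.savez("w0.npz",R=s["tool_rot"],p=s["eef_pos"],**fr)
for n in ["driver_handle","stand_top"]:
    print(n,[(round(d["score"],2),np.round(d["xyz"],3).tolist()) for d in tip_of(n,"wrist")])
```

```text
{'t': 2.0, 'joints': [-39.908, 6.735, 84.789, 0.082, 88.469, 35.617], 'eef_pos': [0.478, -0.287, 0.383], 'tool_rot': [[0.968, 0.25, 0.001], [0.25, -0.968, 0.001], [0.001, -0.001, -1.0]]}
{'fovy': 65.52284323685879, 'cx': 274.8882592132511, 'cy': 203.63698811357222, 'hand_eye': array([[ 7.51611719e-04,  9.64494483e-01,  2.64101927e-01,
         7.65344912e-02],
       [ 9.99999712e-01, -6.97382638e-04, -2.99088295e-04,
        -3.94437658e-04],
       [-1.04288911e-04,  2.64102076e-01, -9.64494729e-01,
        -8.14240990e-02],
       [ 0.00000000e+00,  0.00000000e+00,  0.00000000e+00,
         1.00000000e+00]])}
driver_handle [(0.78, [0.534, -0.255, 0.124])]
stand_top [(0.96, [0.342, -0.198, 0.086]), (0.82, [0.553, -0.21, 0.084]), (0.76, [0.558, -0.434, 0.082])]
```

View pics/w0.png

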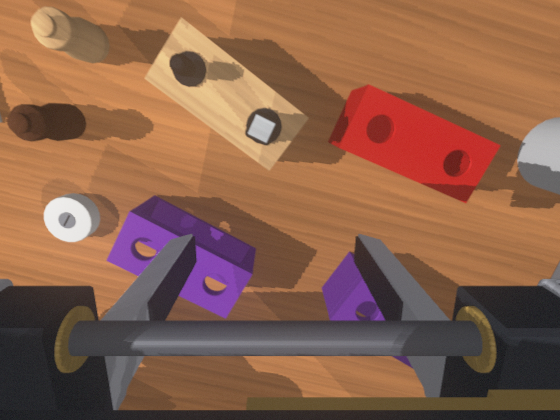

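The wooden stand is at the top centre, with plate corners at about (181,18), (308,119), (269,170) and (145,78). The grey top of the square handle is at (263,128).

```bash
cat >> h.py <<'E'
def wristT(fr,s):
    T=np.eye(4); T[:3,:3]=s["tool_rot"]; T[:3,3]=s["eef_pos"]; return T@fr["hand_eye"]
def rect(P):
    (c,sz,a)=cv2.minAreaRect(np.float32(P)[:,:2]*1000); return np.round(c,1),np.round(sz,1),round(a,1)
def handle(fr,T,z,box):
    x0,y0,x1,y1=box; im=fr["pixels"][y0:y1,x0:x1].astype(int)
    m=((im.min(2)>120)&(im.max(2)-im.min(2)<35)).astype(np.uint8)
    n,l,st,_=cv2.connectedComponentsWithStats(m); k=1+st[1:,4].argmax()
    ys,xs=np.where(l==k); print("px",xs.mean()+x0,ys.mean()+y0,len(xs))
    return rect([onplane(fr,x+x0,y+y0,z,T) for x,y in zip(xs,ys)])
E
python3 - <<'E'
from h import *
d=np.load("w0.npz"); fr={k:d[k] for k in d}; T=wristT(fr,dict(tool_rot=d["R"],eef_pos=d["p"]))
P=[onplane(fr,u,v,.085,T) for u,v in [(181,18),(308,119),(269,170),(145,78)]]
print(np.round(P,3)); print(rect(P), np.mean(P,0))
print("handle",handle(fr,T,.154,(235,100,300,160)))
E
```

```text
[[ 0.621 -0.148  0.085]
 [ 0.556 -0.304  0.085]
 [ 0.489 -0.276  0.085]
 [ 0.553 -0.12   0.085]]
(array([ 555., -212.]), array([169.3,  73.2]), 67.5) [ 0.55505982 -0.21207836  0.085     ]
px 261.0 127.94560669456067 478
handle (array([ 536.8, -257.5]), array([20. , 19.6]), 78.2)
```

step_arm([
  [0.0214,-0.0045,0,0,0,0,1],
  [0.0214,-0.0045,0,0,0,0,1],
  [0.0214,-0.0045,0,0,0,0,1],
  [0,0,0.005,0,0,-0.138,1],
  [0,0,0.005,0,0,-0.138,1],
  [0,0,0.005,0,0,-0.138,1],
  [0,0,0.005,0,0,-0.138,1],
  [0,0,0.005,0,0,-0.138,1],
])

```text
t: 2.95
eef_pos: [0.5333, -0.2617, 0.3575]
tool_rot: [[0.589, 0.808, -0.0], [0.808, -0.589, -0.0], [-0.0, -0.0, -1.0]]
force: [-0.8, -0.7, 0.4]
finger_gap: 0.0936
grasp_force: 0.0
```

step_arm([
  [0,0,0.01,0,0,-0.138,1],
  [0,0,0.01,0,0,-0.138,1],
  [0,0,0.01,0,0,-0.138,1],
  [0,0,0.01,0,0,0,1],
  [0,0,0.01,0,0,0,1],
  [0,0,0.005,0,0,0,1],
  [0,0,0,0,0,0,1],
  [0,0,0,0,0,0,1],
])

```text
t: 3.75
eef_pos: [0.5344, -0.2604, 0.3029]
tool_rot: [[0.218, 0.976, 0.0], [0.976, -0.218, -0.0], [-0.0, 0.0, -1.0]]
force: [-1.0, 0.3, -0.5]
finger_gap: 0.094
grasp_force: 0.0
```

Run:
```python
from h import *
s=ctrl.state(); print({k:np.round(v,3).tolist() for k,v in s.items() if k in("t","joints","eef_pos","tool_rot")})
fr=eyes.grab_frame("wrist"); cv2.imwrite("pics/w1.png",fr["pixels"]); T=wristT(fr,s)
np.savez("w1.npz",R=s["tool_rot"],p=s["eef_pos"],**fr)
c=(np.linalg.inv(T)@[.5365,-.2577,.154,1])[:3]; print("expected px",fr["cx"]+f(fr)*c[0]/-c[2],fr["cy"]-f(fr)*c[1]/-c[2])
u,v=int(fr["cx"]+f(fr)*c[0]/-c[2]),int(fr["cy"]-f(fr)*c[1]/-c[2])
print(handle(fr,T,.154,(u-35,max(v-35,0),u+35,v+35)))
```

```text
{'t': 3.75, 'joints': [-34.317, 14.164, 85.47, 0.001, 80.348, -21.724], 'eef_pos': [0.534, -0.26, 0.303], 'tool_rot': [[0.218, 0.976, 0.0], [0.976, -0.218, -0.0], [-0.0, 0.0, -1.0]]}
expected px 277.16542197817853 217.71088505054405
px 277.96991404011465 216.42836676217766 698
(array([ 537.3, -257. ]), array([19.4, 19.4]), 77.5)
```

View pics/w1.png

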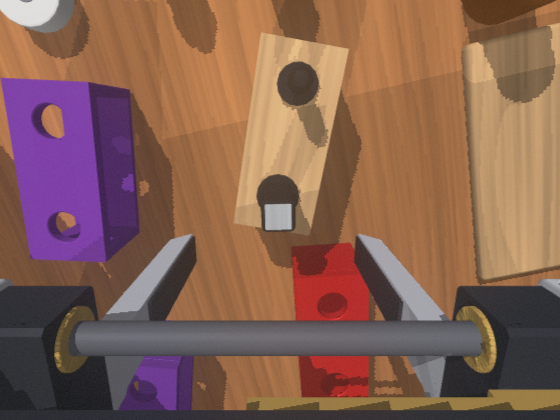

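The handle (277,217) is square to the fingers and centred between them. Descend and grip.

step_arm([
  [0.004,0.002,0.02,0,0,0,1],
  [0,0,0.02,0,0,0,1],
  [0,0,0.02,0,0,0,1],
  [0,0,0.02,0,0,0,1],
  [0,0,0.018,0,0,0,1],
  [0,0,0,0,0,0,1],
  [0,0,0,0,0,0,0],
  [0,0,0,0,0,0,0],
], newtons=50)

```text
t: 4.6
eef_pos: [0.5381, -0.2574, 0.2064]
tool_rot: [[0.217, 0.976, 0.003], [0.976, -0.217, -0.002], [-0.001, 0.003, -1.0]]
force: [-0.5, -0.4, -0.1]
finger_gap: 0.0813
grasp_force: 0.0
```

step_arm([
  [0,0,0,0,0,0,0],
  [0,0,0,0,0,0,0],
  [0,0,0,0,0,0,0],
  [0,0,0,0,0,0,0],
  [0,0,0,0,0,0,0],
  [0,0,0,0,0,0,0],
  [0,0,0,0,0,0,0],
  [0,0,0,0,0,0,0],
])

```text
t: 5.4
eef_pos: [0.5372, -0.2568, 0.2046]
tool_rot: [[0.217, 0.976, 0.0], [0.976, -0.217, -0.0], [0.0, 0.0, -1.0]]
force: [0.7, -0.1, -0.4]
finger_gap: 0.0257
grasp_force: 49.9
```

step_arm([
  [0,0,-0.01,0,0,0,0],
  [0,0,-0.02,0,0,0,0],
  [0,0,-0.02,0,0,0,0],
  [0,0,-0.025,0,0,0,0],
  [0,0,-0.025,0,0,0,0],
  [0,0,-0.025,0,0,0,0],
  [0,0,-0.025,0,0,0,0],
  [0,0,0,0,0,0,0],
])

```text
t: 6.2
eef_pos: [0.5386, -0.2577, 0.3597]
tool_rot: [[0.217, 0.976, 0.008], [0.976, -0.217, -0.005], [-0.003, 0.008, -1.0]]
force: [0.6, -0.4, -1.0]
finger_gap: 0.0259
grasp_force: 49.9
```

Run:
```python
from h import *
s=ctrl.state(); p=np.array(s["eef_pos"]); print(p)
out=[]
for c in ["scene","side"]:
    fr=eyes.grab_frame(c); u,v=proj(fr,p-[0,0,.155]); u,v=int(u),int(v); print(c,u,v)
    im=fr["pixels"]; cr=im[max(v-50,0):v+50,max(u-50,0):u+50]; out.append(cv2.resize(cr,(400,400),interpolation=cv2.INTER_CUBIC))
    m=masks_of("driver_handle",c); print([round(d["score"],2) for d in m])
cv2.imwrite("pics/blade.png",np.hstack(out))
```

```text
[ 0.53858263 -0.2577107   0.35973841]
scene 205 190
[0.72]
side 262 147
[0.75]
```

View pics/blade.png

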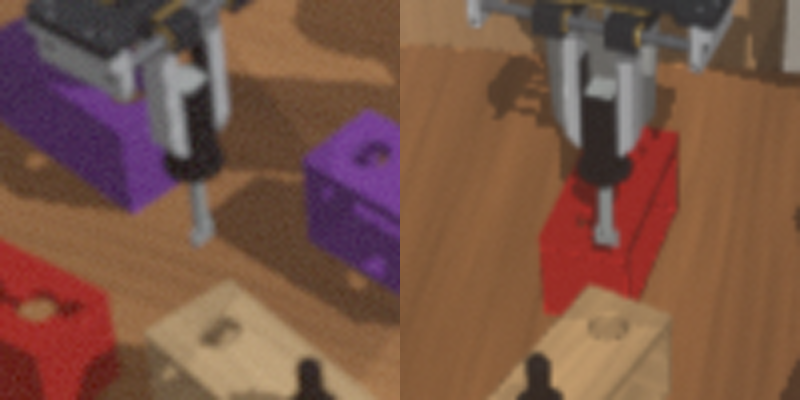

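In both crops the blade hangs just under the gripper. The side view shows it at about its full 18 mm width, wider than the shank, so it lies along the tool's y (the scene view is consistent with that). Next is the cap.

step_arm([
  [0.015,-0.007,0,0,0,0,0],
  [0.0275,-0.012,0,0,0,0,0],
  [0.0275,-0.012,0,0,0,0,0],
  [0.0275,-0.012,0,0,0,0,0],
  [0.0275,-0.012,0,0,0,0,0],
  [0.0275,-0.012,0,0,0,0,0],
  [0.0275,-0.012,0,0,0,0,0],
  [0.0275,-0.012,0,0,0,0,0],
])

```text
t: 7.2
eef_pos: [0.4919, -0.0323, 0.3533]
tool_rot: [[0.217, 0.976, -0.003], [0.976, -0.217, 0.001], [0.001, -0.003, -1.0]]
force: [-0.1, 0.1, -1.3]
finger_gap: 0.0257
grasp_force: 49.9
```

step_arm([
  [0.0275,-0.012,0,0,0,0,0],
  [0.0275,-0.012,0,0,0,0,0],
  [0.0275,-0.012,0,0,0,0,0],
  [0.0275,-0.012,0,0,0,0,0],
  [0.0275,-0.012,0,0,0,0,0],
  [0.0225,-0.012,0,0,0,0,0],
  [0,0,0,0,0,0,0],
  [0,0,0,0,0,0,0],
])

```text
t: 8.0
eef_pos: [0.4569, 0.1378, 0.3537]
tool_rot: [[0.215, 0.977, -0.002], [0.977, -0.215, -0.001], [-0.001, -0.002, -1.0]]
force: [0.3, -0.2, -1.0]
finger_gap: 0.0256
grasp_force: 49.9
```

Run:
```python
from h import *
s=ctrl.state(); print({k:np.round(v,3).tolist() for k,v in s.items() if k in("t","joints","eef_pos","tool_rot","force")})
fr=eyes.grab_frame("wrist"); cv2.imwrite("pics/w2.png",fr["pixels"]); T=wristT(fr,s)
np.savez("w2.npz",R=s["tool_rot"],p=s["eef_pos"],**fr)
print([(round(d["score"],2),np.round(d["xyz"],4).tolist()) for d in tip_of("cap_slot","wrist")])
```

```text
{'t': 8.0, 'joints': [6.396, -2.417, 97.617, -0.029, 84.908, 18.838], 'eef_pos': [0.457, 0.138, 0.354], 'tool_rot': [[0.215, 0.977, -0.002], [0.977, -0.215, -0.001], [-0.001, -0.002, -1.0]], 'force': [0.254, -0.188, -0.961]}
[(0.76, [0.4797, 0.2323, 0.0333])]
```

View pics/w2.png

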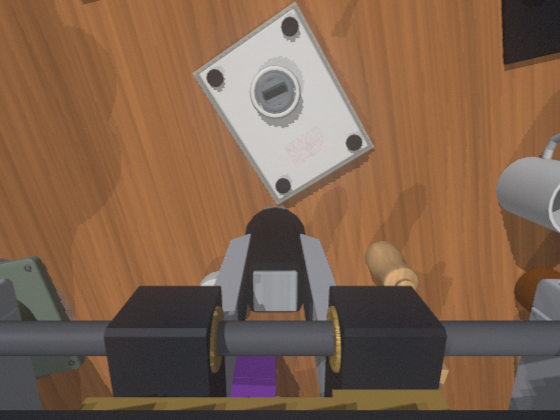

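The cap is at (275,91). The dark slot runs from about (262,98) to (288,84). Measure the slot and the cap.

Run:
```python
from h import *
d=np.load("w2.npz"); fr={k:d[k] for k in d}; T=wristT(fr,dict(tool_rot=d["R"],eef_pos=d["p"]))
x0,y0=250,66; im=fr["pixels"][y0:117,x0:302].astype(int).mean(2); 
print(im[::4,::4].astype(int))
for th,z in ((70,.030),(85,.030)):
    m=(im<th).astype(np.uint8); n,l,st,c=cv2.connectedComponentsWithStats(m); k=l[25,25] or 1+st[1:,4].argmax()
    ys,xs=np.where(l==k); print(th,len(xs),xs.mean()+x0,ys.mean()+y0)
    P=np.array([onplane(fr,x+x0,y+y0,z,T) for x,y in zip(xs,ys)])[:,:2]
    w,V=np.linalg.eigh(np.cov(P.T)); print(rect(P),P.mean(0),np.degrees(np.arctan2(V[1,1],V[0,1])),np.sqrt(w*12))
print(onplane(fr,275,91.5,.033,T))
# scale edges
P=[onplane(fr,u,v,.02,T) for u,v in [(295,4),(373,148),(280,203),(194,73)]]; print(rect(P))
```

```text
[[203 202 201 182 182 198 208 198 171 184 183 184 200]
 [203 203 188 214 200 155 137 146 193 203 177 184 183]
 [202 203 215 164 125 138 131 133 123 131 200 173 183]
 [201 195 165 135 132 117 124 127 125 129 128 200 184]
 [204 204 130 130 125 128 131 127 103 124 116 187 154]
 [187 186 125 118 134 130  98  91  74  93 128 125 183]
 [184 154 130 124  98  86  75  76  74  91 127 165 193]
 [169 167 130 104  75  75  74  80 126 130 128 134 194]
 [175 192 120 125  74  85 130 124 130 128 126 147 157]
 [203 201 122 127 113 126 130 131 127 132 113 206 121]
 [202 137 201 143 126 133 132 136 129 114 144 180 143]
 [203 203 154 206 125 106 121 108 111 183 189 129 143]
 [202 201 170 127 197 209 207 209 202 160 137 143 163]]Traceback (most recent call last):
  File "<stdin>", line 6, in <module>
ValueError: attempt to get argmax of an empty sequence
```

Run:
```python
from h import *
d=np.load("w2.npz"); fr={k:d[k] for k in d}; T=wristT(fr,dict(tool_rot=d["R"],eef_pos=d["p"]))
x0,y0=250,66; im=fr["pixels"][y0:117,x0:302].astype(int).mean(2)
def go(m,z,n):
    n_,l,st,c=cv2.connectedComponentsWithStats(m.astype(np.uint8)); k=1+st[1:,4].argmax()
    ys,xs=np.where(l==k); print(n,len(xs),xs.mean()+x0,ys.mean()+y0)
    P=np.array([onplane(fr,x+x0,y+y0,z,T) for x,y in zip(xs,ys)])[:,:2]
    w,V=np.linalg.eigh(np.cov(P.T)); print(rect(P),P.mean(0),np.degrees(np.arctan2(V[1,1],V[0,1])),np.sqrt(w*12))
go(im<88,.026,"floor"); go(im<105,.03,"slot"); go(cv2.GaussianBlur(im,(3,3),0)<142,.033,"cap")
P=[onplane(fr,u,v,.02,T) for u,v in [(295,4),(373,148),(280,203),(194,73)]]; print(rect(P))
```

```text
floor 172 274.4360465116279 91.86627906976744
(array([477.7, 238.1]), array([28. ,  8.5]), 10.8) [0.47739485 0.23808608] -169.31233718434638 [0.00827699 0.02780807]
slot 256 274.40625 90.90234375
(array([477.6, 238.9]), array([30.1, 11.6]), 10.2) [0.4775491  0.23889399] -168.76767877787861 [0.01118123 0.02981249]
cap 1319 274.75890826383625 91.31235784685367
(array([477.4, 237.7]), array([45.4, 45.6]), 77.6) [0.47782132 0.2380888 ] 104.03909780068766 [0.04005533 0.04069103]
(array([486.5, 213.1]), array([139.4, 191.4]), 19.7)
```

Run:
```python
from h import *
d=np.load("w2.npz"); fr={k:d[k] for k in d}; R=d["R"]; p=d["p"]; T=wristT(fr,dict(tool_rot=R,eef_pos=p))
for u,v in [(252,270),(298,270),(254,311),(297,311)]: print(np.round(R.T@(onplane(fr,u,v,p[2]-.0826+.032,T)-p),4))
print(R.T@([.478,.238,.033]-p))
```

```text
[ 0.0102 -0.0104  0.0506]
[0.0103 0.01   0.0506]
[-0.0105 -0.0099  0.0506]
[-0.0105  0.0099  0.0506]
[ 0.10272976 -0.00041309  0.320561  ]
```

step_arm([
  [0.0257,0,0,0,0,0,0],
  [0.0257,0,0,0,0,0,0],
  [0.0257,0,0,0,0,0,0],
  [0.0257,0,0,0,0,0,0],
  [0,0,0.02,0,0,-0.136,0],
  [0,0,0.02,0,0,-0.136,0],
  [0,0,0.02,0,0,-0.136,0],
  [0,0,0.02,0,0,0,0],
])

```text
t: 8.9
eef_pos: [0.4807, 0.2365, 0.2736]
tool_rot: [[-0.188, 0.982, -0.0], [0.982, 0.188, -0.0], [-0.0, -0.0, -1.0]]
force: [0.8, -0.8, -1.8]
finger_gap: 0.0258
grasp_force: 49.9
```

step_arm([
  [0,0,0.015,0,0,0,0],
  [0,0,0.015,0,0,0,0],
  [0,0,0.01,0,0,0,0],
  [0,0,0,0,0,0,0],
  [0,0,0,0,0,0,0],
  [0,0,0,0,0,0,0],
  [0,0,0,0,0,0,0],
  [0,0,0,0,0,0,0],
])

```text
t: 9.7
eef_pos: [0.4806, 0.2378, 0.2354]
tool_rot: [[-0.188, 0.982, 0.001], [0.982, 0.188, 0.0], [0.0, 0.001, -1.0]]
force: [0.4, -0.4, -1.8]
finger_gap: 0.026
grasp_force: 49.9
```

step_arm([
  [0.0005,-0.0025,0,0,0,0,0],
  [0,0,0.006,0,0,0,0],
  [0,0,0.006,0,0,0,0],
  [0,0,0.006,0,0,0,0],
  [0,0,0.003,0,0,0,0],
  [0,0,0.001,0,0,0,0],
  [0,0,0,0,0,0,0],
  [0,0,0,0,0,0,0],
])

```text
t: 10.5
eef_pos: [0.4779, 0.2377, 0.2128]
tool_rot: [[-0.188, 0.982, 0.0], [0.982, 0.188, 0.0], [0.0, 0.0, -1.0]]
force: [0.2, -0.1, -0.5]
finger_gap: 0.0256
grasp_force: 49.9
```

step_arm([
  [0,0,0.0015,0,0,0,0],
  [0,0,0.0015,0,0,0,0],
  [0,0,0.0015,0,0,0,0],
  [0,0,0.0005,0,0,0,0],
  [0,0,0,0,0,0,0],
  [0,0,0,0,0,0,0],
  [0,0,0,0,0,0,0],
  [0,0,0,0,0,0,0],
])

```text
t: 11.3
eef_pos: [0.4781, 0.2378, 0.2081]
tool_rot: [[-0.188, 0.982, 0.001], [0.982, 0.188, 0.0], [0.0, 0.001, -1.0]]
force: [-0.8, -0.1, 4.4]
finger_gap: 0.0256
grasp_force: 49.9
```

step_arm([
  [0,0,0.0015,0,0,0,0],
  [0,0,0,0,0,0,0],
  [0,0,0,0,0,0.08,0],
  [0,0,0,0,0,0.08,0],
  [0,0,0,0,0,0.08,0],
  [0,0,0,0,0,0.08,0],
  [0,0,0,0,0,0.08,0],
  [0,0,0,0,0,0.08,0],
])

```text
t: 12.1
eef_pos: [0.4789, 0.2381, 0.2076]
tool_rot: [[0.29, 0.957, 0.004], [0.957, -0.29, 0.001], [0.002, 0.003, -1.0]]
force: [0.2, 0.1, 7.9]
finger_gap: 0.0256
grasp_force: 49.9
```

```bash
python3 -c "
from h import *
s=ctrl.state();print(s['force'],s['torque'],s['joints'],s['eef_pos'])"
```

```text
[0.16750269 0.10592416 7.87265189] [ 0.03287904 -0.0897883   0.1184712 ] [1.71595518e+01 1.25777912e+01 9.94483589e+01 8.09464276e-03
 6.77579831e+01 3.40022998e+01] [0.47891244 0.23812702 0.20755055]
```

step_arm([
  [0,0,0,0,0,0.08,0],
  [0,0,0,0,0,0.08,0],
  [0,0,0,0,0,0.08,0],
  [0,0,0,0,0,0.08,0],
  [0,0,0,0,0,0.08,0],
  [0,0,0,0,0,0.08,0],
  [0,0,0,0,0,0.08,0],
  [0,0,0,0,0,0,0],
])

```text
t: 12.9
eef_pos: [0.4791, 0.2376, 0.2075]
tool_rot: [[0.753, 0.659, 0.004], [0.659, -0.753, -0.0], [0.003, 0.003, -1.0]]
force: [1.3, -0.9, 8.1]
finger_gap: 0.0261
grasp_force: 49.9
```

```bash
python3 -c "
from h import *
s=ctrl.state();print(s['force'],s['torque'],s['joints'],s['eef_pos'])"
```

```text
[ 1.34762864 -0.93306825  8.08193827] [-0.39032109 -0.09748507  0.09649051] [ 1.71351088e+01  1.25788328e+01  9.94497662e+01 -8.18149782e-02
  6.77678003e+01  6.59793450e+01] [0.47906521 0.23756664 0.20753048]
```

step_arm([
  [0,0,0,0,0,0.05,0],
  [0,0,0,0,0,0.05,0],
  [0,0,0,0,0,0.05,0],
  [0,0,0,0,0,0.05,0],
  [0,0,0,0,0,0.04,0],
  [0,0,0,0,0,0,0],
  [0,0,0,0,0,0,0],
  [0,0,0,0,0,0,0],
])

```text
t: 13.7
eef_pos: [0.479, 0.2373, 0.2075]
tool_rot: [[0.887, 0.462, 0.004], [0.462, -0.887, -0.001], [0.003, 0.002, -1.0]]
force: [-0.7, -2.0, 8.3]
finger_gap: 0.0259
grasp_force: 49.9
```

```bash
python3 -c "
from h import *
s=ctrl.state();print(s['force'],s['torque'],s['joints'],s['eef_pos'],s['tool_rot'])"
```

```text
[-0.74032985 -1.99265763  8.34449138] [-0.58659794 -0.09986274  0.04777407] [17.12578829 12.57412107 99.45591456 -0.11524252 67.78660304 79.65548178] [0.47901879 0.23732418 0.20752782] [[ 8.86895293e-01  4.61956412e-01  3.60735542e-03]
 [ 4.61961933e-01 -8.86899358e-01 -8.36930718e-04]
 [ 2.81273569e-03  2.40873080e-03 -9.99993143e-01]]
```

step_arm([
  [0,0,0,0,0,0.05,0],
  [0,0,0,0,0,0.05,0],
  [0,0,0,0,0,0.05,0],
  [0,0,0,0,0,0,0],
  [0,0,0,0,0,0,0],
  [0,0,0,0,0,0,0],
  [0,0,0,0,0,0,0],
  [0,0,0,0,0,0,0],
])

```text
t: 14.5
eef_pos: [0.4789, 0.2373, 0.2075]
tool_rot: [[0.946, 0.325, 0.003], [0.325, -0.946, -0.001], [0.003, 0.002, -1.0]]
force: [0.1, -1.5, 7.7]
finger_gap: 0.0256
grasp_force: 49.9
```

```bash
python3 -c "
from h import *
s=ctrl.state();print(s['force'],s['torque'],s['joints'],s['eef_pos'],s['tool_rot'][0])
fr=eyes.grab_frame('wrist'); T=np.linalg.inv(wristT(fr,s)); cv2.imwrite('pics/w3.png',fr['pixels'])
"
```

```text
[ 0.06715739 -1.51481815  7.73422291] [-0.56880852  0.06011595  0.19393041] [17.13166237 12.57072977 99.45954865 -0.12412482 67.80220355 88.23415195] [0.47891396 0.23731169 0.20753173] [0.94583014 0.32464423 0.00338564]
```

View pics/w3.png

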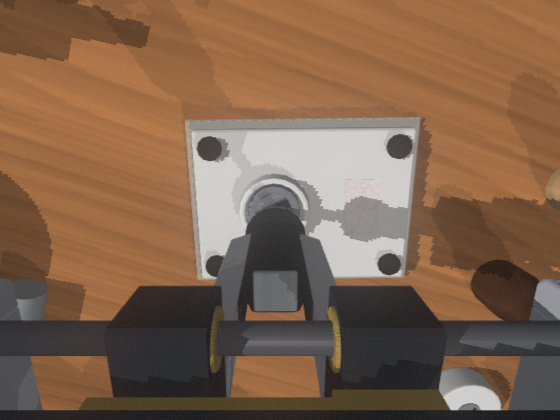

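The blade is in the slot at (270,205) and upright, and the torque has risen. I'll nudge it once more to confirm the stop.

step_arm([
  [0,0,0,0,0,0.04,0],
  [0,0,0,0,0,0.04,0],
  [0,0,0,0,0,0.04,0],
  [0,0,0,0,0,0,0],
  [0,0,0,0,0,0,0],
  [0,0,0,0,0,0,0],
  [0,0,0,0,0,0,0],
  [0,0,0,0,0,0,0],
])

```text
t: 15.35
eef_pos: [0.4788, 0.2374, 0.2075]
tool_rot: [[0.978, 0.21, 0.003], [0.21, -0.978, -0.001], [0.003, 0.002, -1.0]]
force: [-0.2, -1.8, 9.3]
finger_gap: 0.0256
grasp_force: 50.0
```

```bash
python3 -c "
from h import *
s=ctrl.state();print(s['force'],s['torque'],s['joints'],s['eef_pos'],s['tool_rot'][0])"
```

```text
[-0.22933044 -1.77048617  9.34307995] [-0.53920635  0.11626422  0.49231276] [17.14692906 12.56919527 99.46436514 -0.11988283 67.81417867 95.05880334] [0.47875712 0.23742792 0.20750966] [0.97765705 0.21018327 0.00311126]
```

step_arm([
  [0,0,0,0,0,-0.08,0],
  [0,0,0,0,0,-0.08,0],
  [0,0,0,0,0,-0.06,0],
  [0,0,-0.01,0,0,0,0],
  [0,0,-0.015,0,0,0,0],
  [0,0,-0.02,0,0,0,0],
  [0,0,-0.025,0,0,0,0],
  [0,0,-0.025,0,0,0,0],
])

```text
t: 16.15
eef_pos: [0.4765, 0.2374, 0.3003]
tool_rot: [[0.909, 0.416, -0.004], [0.416, -0.91, -0.001], [-0.004, -0.001, -1.0]]
force: [-0.3, 0.4, -2.1]
finger_gap: 0.0258
grasp_force: 49.9
```

step_arm([
  [0,0,-0.025,0,0,0,0],
  [0,0,-0.025,0,0,0,0],
  [0,0,-0.01,0,0,0,0],
  [-0.025,0,0,0,0,0,0],
  [-0.025,0,0,0,0,0,0],
  [-0.025,0,0,0,0,0,0],
  [-0.02,0,0,0,0,0,0],
  [0,0,0,0,0,0,0],
])

```text
t: 16.95
eef_pos: [0.3889, 0.1974, 0.3595]
tool_rot: [[0.909, 0.416, -0.004], [0.416, -0.909, -0.001], [-0.004, -0.001, -1.0]]
force: [-0.2, 0.1, -1.5]
finger_gap: 0.0259
grasp_force: 49.9
```

Run:
```python
from h import *
s=ctrl.state(); print({k:np.round(v,4).tolist() for k,v in s.items() if k in("t","joints","eef_pos","tool_rot")})
fr=eyes.grab_frame("wrist"); T=wristT(fr,s); c=(np.linalg.inv(T)@[.478,.238,.033,1])[:3]
u,v=int(fr["cx"]+f(fr)*c[0]/-c[2]),int(fr["cy"]-f(fr)*c[1]/-c[2]); print(u,v)
x0,y0=u-20,max(v-20,0); im=fr["pixels"][y0:v+20,x0:u+20].astype(int).mean(2)
m=(im<100).astype(np.uint8); n,l,st,_=cv2.connectedComponentsWithStats(m); k=1+st[1:,4].argmax()
ys,xs=np.where(l==k); P=np.array([onplane(fr,x+x0,y+y0,.028,T) for x,y in zip(xs,ys)])[:,:2]
w,V=np.linalg.eigh(np.cov(P.T)); print(len(xs),P.mean(0),np.degrees(np.arctan2(V[1,1],V[0,1])),np.sqrt(w*12))
# handle in grasp
R=np.array(s["tool_rot"]); p=np.array(s["eef_pos"])
print(R.T@(np.array([.5365,-.2577,p[2]])-p))
cv2.imwrite("pics/w4.png",fr["pixels"])
```

```text
{'t': 16.95, 'joints': [15.5091, -7.9861, 102.0417, 0.0057, 86.1701, 80.9203], 'eef_pos': [0.3889, 0.1974, 0.3595], 'tool_rot': [[0.9093, 0.4161, -0.0038], [0.4161, -0.9093, -0.001], [-0.0039, -0.0007, -1.0]]}
275 94
166 [0.47792318 0.2387907 ] 136.73149482303617 [0.00819371 0.02790367]
[-5.51437576e-02  4.75248994e-01 -1.28426552e-04]
```

View pics/w4.png

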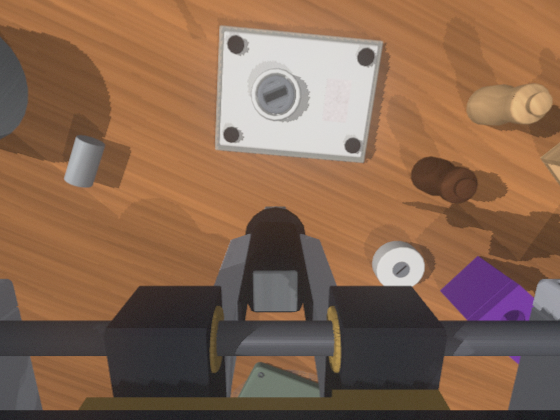

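The slot (275,94) now lies at -43°, which is 63° = 1.10 rad from the scale's x axis, so the cap is locked. Now back to the stand.

step_arm([
  [-0.0025,0.02,0,0,0,0,0],
  [-0.0034,0.0293,0,0,0,0,0],
  [-0.0034,0.0293,0,0,0,0,0],
  [-0.0034,0.0293,0,0,0,0,0],
  [-0.0034,0.0293,0,0,0,0,0],
  [-0.0034,0.0293,0,0,0,0,0],
  [-0.0034,0.0293,0,0,0,0,0],
  [-0.0034,0.0293,0,0,0,0,0],
])

```text
t: 17.8
eef_pos: [0.4622, -0.0188, 0.3603]
tool_rot: [[0.909, 0.416, -0.001], [0.416, -0.909, 0.0], [-0.001, -0.001, -1.0]]
force: [0.8, 0.6, -2.1]
finger_gap: 0.0258
grasp_force: 49.9
```

step_arm([
  [-0.0034,0.0293,0,0,0,0,0],
  [-0.0034,0.0293,0,0,0,0,0],
  [-0.0034,0.0293,0,0,0,0,0],
  [-0.0034,0.0293,0,0,0,0,0],
  [-0.0034,0.0293,0,0,0,0,0],
  [-0.0034,0.0293,0,0,0,0,0],
  [-0.0034,0.0293,0,0,0,0,0],
  [0,0,0,0,0,0,0],
])

```text
t: 18.6
eef_pos: [0.5262, -0.2174, 0.3594]
tool_rot: [[0.911, 0.413, -0.001], [0.413, -0.911, -0.001], [-0.001, 0.0, -1.0]]
force: [-0.4, 0.2, -1.7]
finger_gap: 0.0259
grasp_force: 49.9
```

step_arm([
  [0,0,0,0,0,0,0],
  [0,0,0,0,0,0,0],
  [0,0,0,0,0,0,0],
  [0,0,0,0,0,0,0],
  [0,0,0,0,0,0,0],
  [0,0,0,0,0,0,0],
  [0,0,0,0,0,0,0],
  [0,0,0,0,0,0,0],
])

```text
t: 19.4
eef_pos: [0.525, -0.2138, 0.3613]
tool_rot: [[0.909, 0.417, 0.0], [0.417, -0.909, -0.0], [0.0, 0.0, -1.0]]
force: [0.4, 0.4, -1.6]
finger_gap: 0.0259
grasp_force: 49.9
```

Run:
```python
from h import *
s=ctrl.state(); R=np.array(s["tool_rot"]); p=np.array(s["eef_pos"]); print(p,R.T@(np.array([.5365,-.2577,p[2]])-p),R[:,2],s["joints"])
```

```text
[ 0.52502533 -0.21379827  0.36125915] [-7.86650443e-03  4.46894661e-02  6.91076739e-06] [ 1.38714804e-04 -1.21158322e-04 -9.99999983e-01] [-3.09023133e+01  8.58377029e+00  8.51819782e+01 -1.87871710e-03
  8.62238668e+01  3.44667299e+01]
```

step_arm([
  [-0.0026,0.015,0,0,0,0,0],
  [-0.0026,0.015,0,0,0,0,0],
  [-0.0026,0.0147,0,0,0,0,0],
  [0,0,0.02,0,0,0,0],
  [0,0,0.02,0,0,0,0],
  [0,0,0.02,0,0,0,0],
  [0,0,0.01,0,0,0,0],
  [0,0,0.005,0,0,0,0],
])

```text
t: 20.2
eef_pos: [0.5363, -0.2585, 0.2847]
tool_rot: [[0.909, 0.416, -0.002], [0.416, -0.909, 0.001], [-0.001, -0.002, -1.0]]
force: [-0.2, 0.3, -1.6]
finger_gap: 0.0259
grasp_force: 49.9
```

step_arm([
  [0,0,0,0,0,0,0],
  [0,0,0,0,0,0,0],
  [0,0,0,0,0,0,0],
  [0,0,0,0,0,0,0],
  [0,0,0,0,0,0,0],
  [0,0,0,0,0,0,0],
  [0,0,0,0,0,0,0],
  [0,0,0,0,0,0,0],
])

```text
t: 21.0
eef_pos: [0.5366, -0.2577, 0.2862]
tool_rot: [[0.909, 0.417, 0.0], [0.417, -0.909, 0.0], [0.0, -0.0, -1.0]]
force: [0.8, -0.4, -0.7]
finger_gap: 0.0257
grasp_force: 49.9
```

Run:
```python
from h import *
s=ctrl.state(); R=np.array(s["tool_rot"]); p=np.array(s["eef_pos"]); print(p,R.T@(np.array([.5365,-.2577,p[2]])-p))
o=[]
for c in ["scene","side"]:
    fr=eyes.grab_frame(c); u,v=map(int,proj(fr,p-[0,0,.19])); cr=fr["pixels"][v-50:v+50,u-50:u+50]; o.append(cv2.resize(cr,(400,400),interpolation=cv2.INTER_CUBIC))
cv2.imwrite("pics/ins.png",np.hstack(o))
```

```text
[ 0.53657221 -0.25771287  0.28616058] [-6.02828296e-05 -4.17854477e-05 -4.82047800e-10]
```

View pics/ins.png

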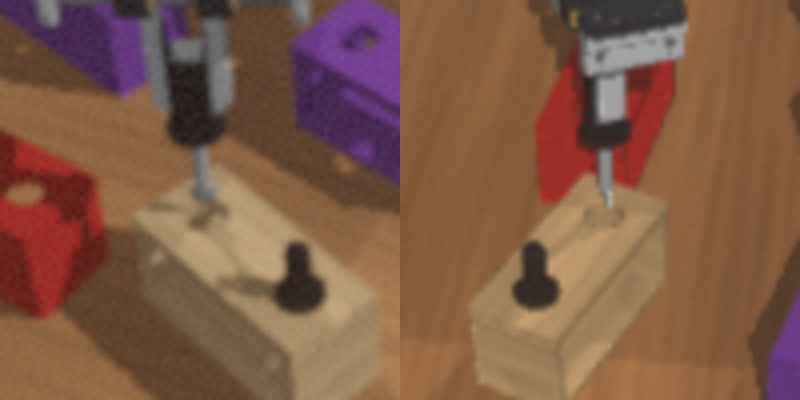

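The blade hangs centred just over the free hole in both views. Lower it.

step_arm([
  [0,0,0.01,0,0,0,0],
  [0,0,0.01,0,0,0,0],
  [0,0,0.01,0,0,0,0],
  [0,0,0.01,0,0,0,0],
  [0,0,0.01,0,0,0,0],
  [0,0,0.007,0,0,0,0],
  [0,0,0,0,0,0,0],
  [0,0,0,0,0,0,0],
])

```text
t: 21.9
eef_pos: [0.5367, -0.2578, 0.2291]
tool_rot: [[0.909, 0.417, -0.0], [0.417, -0.909, 0.0], [-0.0, -0.0, -1.0]]
force: [-0.3, -0.2, -1.5]
finger_gap: 0.0261
grasp_force: 49.9
```

step_arm([
  [0,0,0.006,0,0,0,0],
  [0,0,0.006,0,0,0,0],
  [0,0,0.006,0,0,0,0],
  [0,0,0.003,0,0,0,0],
  [0,0,0.001,0,0,0,0],
  [0,0,0,0,0,0,0],
  [0,0,0,0,0,0,0],
  [0,0,0,0,0,0,0],
])

```text
t: 22.7
eef_pos: [0.5367, -0.2579, 0.2075]
tool_rot: [[0.909, 0.417, 0.001], [0.417, -0.909, -0.0], [0.0, 0.001, -1.0]]
force: [0.4, -0.1, -1.5]
finger_gap: 0.0258
grasp_force: 49.9
```

step_arm([
  [0,0,0.001,0,0,0,0],
  [0,0,0.001,0,0,0,0],
  [0,0,0,0,0,0,0],
  [0,0,0,0,0,0,1],
  [0,0,0,0,0,0,1],
  [0,0,0,0,0,0,1],
  [0,0,0,0,0,0,1],
  [0,0,0,0,0,0,1],
])

```text
t: 23.5
eef_pos: [0.5367, -0.2578, 0.2053]
tool_rot: [[0.909, 0.417, 0.0], [0.417, -0.909, -0.0], [0.0, 0.0, -1.0]]
force: [-0.2, 0.4, -1.1]
finger_gap: 0.0623
grasp_force: 0.0
```

step_arm([
  [0,0,0,0,0,0,1],
  [0,0,0,0,0,0,1],
  [0,0,-0.01,0,0,0,1],
  [0,0,-0.02,0,0,0,1],
  [0,0,-0.03,0,0,0,1],
  [0,0,-0.03,0,0,0,1],
  [0,0,-0.03,0,0,0,1],
  [0,0,0,0,0,0,1],
])

```text
t: 24.3
eef_pos: [0.5387, -0.2591, 0.3318]
tool_rot: [[0.909, 0.417, 0.01], [0.417, -0.909, -0.007], [0.006, 0.01, -1.0]]
force: [1.6, -0.6, 1.0]
finger_gap: 0.0939
grasp_force: 0.0
```

Run:
```python
from h import *
s=ctrl.state(); print(s["finger_gap"],s["eef_pos"])
fr=eyes.grab_frame("wrist"); T=wristT(fr,s); c=(np.linalg.inv(T)@[.5365,-.2577,.154,1])[:3]
u,v=int(fr["cx"]+f(fr)*c[0]/-c[2]),int(fr["cy"]-f(fr)*c[1]/-c[2]); print(u,v)
print(handle(fr,T,.154,(u-40,v-40,u+40,v+40)))
for c in ["scene","side"]:
    eyes.grab_frame(c); print([(d["score"],np.round(d["xyz"],3)) for d in tip_of("driver_handle",c)])
```

```text
0.09392544312143715 [ 0.53867192 -0.25908686  0.33183491]
270 213
px 269.5 213.96 550
(array([ 535.3, -257.3]), array([19.1, 19.3]), 24.5)
[(0.62, array([ 0.533, -0.26 ,  0.124]))]
[(0.6, array([ 0.534, -0.256,  0.12 ]))]
```

Hanging home at the expected height and released. Hand in.

```bash
python3 -c "
from bench import workorder; print(workorder.hand_in())"
```

```text
the job is handed in; nothing more can be done
None
```

The cap is turned to its stop (slot measured at about 1.10 rad), the square-handled screwdriver hangs released in its hole in the stand, and the job is handed in; the hand-in gave back no verdict.

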